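# Close and lock the battery-bay cover of a bench instrument

### The arm

A 6-joint arm with a two-finger parallel gripper is mounted at the origin on the work surface. World frame = base frame: x ahead of the robot, y to its left, z up, the work surface at z = 0. Lengths are in m, angles in rad, forces in N, time in s.
With the tool pointing down it reaches from about 0.35 to 0.775 m from the base axis. Payload 7.3 kg.
Tool frame: the origin (TCP) lies between the finger pads; the fingertips stand 14 mm ahead of it and the grasp point (between the pads) lies 5 mm behind it; z points along the fingers, y is the line along which they close (so a half turn about z gives the same grasp; the last joint's range is limited). The gripper opens to 92 mm and grips with 3 to 60 N. Pads are 19 mm wide; open, the fingers measure 130 mm over their backs; the gripper's body (75 mm by 190 mm) begins 47 mm behind the grasp point.
Start: joints at [1.052, 0.342, 1.524, -0, 1.275, -0.146], TCP at [0.191, 0.489, 0.241] pointing down, gripper open.
Joint ranges: [-2.53, 2.53], [-0.77, 2.02], [0.04, 2.7], [-1, 4.14], [0.28, 2.66], [-3.11, 3.11]. Speed limits (rad/s): [2.57, 2.57, 3.14, 3.14, 3.14, 3.14].

### API

Orientations are given as a rotation vector (axis times angle).
In Python, from cell import env gives the robot as it stands. The module is installed in compiled form; this text tells all that it offers.
- The arm moves only by the tool play_rows, never from a script. Its argument "rows" is a list of rows, each a list of 3 entries, a list of its own where there are three numbers: the finger opening in mm, from 0 to 91.8, then the shift along the world's x, y, z in units of 0.3 m (1.0 is 0.3 m), then the turn about the world's z in units of 180 degrees (1.0 is 180 degrees). A call has 1 to 12 rows; each row shifts and turns the commanded pose from where the row before left it; what a row does not reach is not made up. A row lasts 1/12 s, in which the tool goes at most 41.7 mm and 7.16 degrees, less where a joint would pass 70% of its speed; a pose out of reach is approached as far as the arm can. A call with a number of a shift or a turn outside -1 to 1 is refused whole. A call with a gripper value outside its range is refused whole. The fingers move at their own pace and stop on an object; the grip force is fixed at half the most. Time passes only in rows, so rows that do not move let the fingers close. It gives the time, the measured TCP pose, the force, the opening and the grip force at its end, in the units of the state.
- env.observe(): the state, without advancing time (a new reading comes with each control period).
- env.snapshot(name): name is "side" or "top" or "wrist"; returns a dict with "image" (400x640x3 uint8, blue, green, red), "range_z" (400x640 float32, m along the optical axis (not along the pixel's ray), 0 where there is no reading), "K" (3x3 intrinsics, pixels), "R" (3x3) and "t" (3): a world point X has camera coordinates R X + t; the wrist camera has in their place "T_tool_cam" (4x4, takes a point from camera to tool coordinates, whose origin is the TCP and whose axes are the flange's). Camera axes: x right, y down, z forward; pixel columns grow to the right and rows downward; lengths in m; the calibration is good to about 2 mm. A picture is of the moment at which its call begins: read the wrist's pose just before it.
- env.hand_in(): hands the job in; it is judged then, once.
The state is a dict: "clock": time; "q": joint angles; "joint_vel": joint speeds; "tau": joint torques, N m; "tcp_pos": TCP position; "orientation": TCP orientation; "contact_force": force on the tool from outside, world axes, zero at the start; "torque": the same for the moment, N m; "width": finger opening in m; "grip_force": force on a finger pad.
Only numpy, scipy, OpenCV 4.12 (cv2) and the standard library are available. Lean on these libraries where they do the work, as an engineer would, in place of code of your own. Each camera call takes 0.05 s, during which the arm holds its last target. There are 200 camera calls.

### The job

Close the battery bay on top of the instrument: slide its cover all the way home, push the spring stud in with the wing square across the cover, turn it a quarter turn clockwise to lock it, and let go. Press and push gently, by feel: nothing inside may be forced. Leave the bottle, the beaker and the screwdriver where they are.

Things in the scene. Friction and masses are not known exactly. Their poses are not given: they have to be found in the camera images.
- instrument: Black instrument base, fixed, 240 mm (its x) by 420 mm (its y), deck 85 mm high; origin at the centre of its underside. Two rails along its y, 51 to 60 mm either side of the middle, 93 mm high, guide the cover. At its -y end (143 to 193 mm from the middle) stands a block 143 mm high. Green display and hand wheel are on its +x side.
- bay: Battery bay in the instrument: under the cover it hides the rigid cover stop and the slotted receptacle for the stud; loads on these must stay below 28 N (a stop on a force change of 8 to 10 N is plenty). Origin on the instrument's middle, 50 mm up; axes as the instrument's.
- cover (a joint): Position in m of the aluminium cover (100 x 220 x 3 mm, top 88 mm above the bench), sliding along the instrument's y with 2.5 N friction; grows towards +y as it opens. Starts 0.050 to 0.070. Home is against a rigid, adjustable stop, hidden, set anywhere from -0.014 to 0.014: find it by feel. Locked, it has 1.5 mm play.
- plunger (a joint): How far in m the stud is pushed in (down); 0 = out. Spring: 5 N + 0.5 N/mm. Cover not home or wing not square: its cross bar lands on a rigid plate at 1 to 7 mm. Else it passes the slot, can be turned from 8 to 14 mm on (differs each time), and 1.8 mm deeper meets a rigid floor: press till felt, then turn. Locked and freed it rises 2 mm and stays 6 to 12 mm in; unlocked it springs out.
- stud (a joint): Turn of the stud in rad about its vertical axis, growing clockwise seen from above. 0: wing square across the cover (along the instrument's x), stop at -0.02; it enters the slot within 0.1 of 0. 1.57: wing along the instrument's y, locked (notch takes it within 0.15), stop at 1.6. Starts at 0 to 0.35; stays where left (friction 0.03 N m).
- wing (a point): Centre of the stud's steel wing, the grip: an upright plate 34 mm long (this point's x axis), 10 mm thick (its y), 22 mm high, on a round flange 36 mm across, 4 mm thick. The point is at mid height on the stud's axis, 15 mm above the flange's underside, 121 mm above the bench while out (flange then 18 mm above the cover). At cover value 0 it is 30 mm to +y of the instrument's middle.
- cover_end (a point): Middle of the cover's leading (-y) edge, on its top face; 125 mm from the instrument's middle at cover value 0. Axes as the instrument's.
- bottle_mid (a point): Small glass bottle with a blue cap, 48 mm across, 85 mm high, standing on the bench; the point is at half its height. To be left alone.
- beaker_mid (a point): Glass beaker, 70 mm across, 90 mm high, standing on the bench; the point is at half its height. To be left alone.
- driver_grip (a point): Handle of a screwdriver lying on the bench beyond the instrument's +y end, along its x. To be left alone.

How it is judged:
By the outcome, as a careful person would: the job done as asked, in the order asked, and still so for the second after the job is handed in, with the robot touching nothing.
It also fails if it takes over 61 s, if anything falls off the work surface, if the arm or the gripper's body presses on something with over 40 N, if the wrist force passes 120 N, or if a joint passes its speed limit or range.

## Working session

There is one attempt and no reset: what is moved stays moved. The work goes in short steps, Python scripts to look and compute and a tool call to move; the robot and the scene stay as the last step left them, time stands still between calls to the robot, and variables do not carry over. Pictures are saved under pics/ and viewed, at most 10 in all, crops included, and the job is handed in when it is done.

Besides the shell and the picture viewer there is one more tool, called after "Call:" as a command line: name --argument value ..., lists and objects as JSON in quotes. play_rows: Moves the arm, as the interface text tells. Its arguments: {"type":"object","properties":{"rows":{"type":"array","items":{"type":"array"}}},"required":["rows"]}

```bash
mkdir -p pics; ls
python3 - <<'E'
from cell import env
import cv2,numpy as np
s=env.observe(); print(s)
for n in ("top","side"):
    d=env.snapshot(n); cv2.imwrite(f"pics/{n}0.png",d["image"]); np.savez(f"{n}0.npz",**d)
    print(n,d["K"],d["R"],d["t"])
E
```

```text
pics
{'clock': 0.0, 'q': array([ 1.05201601e+00,  3.42748086e-01,  1.52498146e+00,  1.15157314e-05,
        1.27539135e+00, -1.45971998e-01]), 'joint_vel': array([ 0.00248688,  0.00253315,  0.00041542,  0.00046959, -0.00081818,
        0.00103125]), 'tau': array([ 4.14915803e-04, -4.31251752e+01, -2.44209212e+01,  7.19240773e-02,
        5.60950523e-02, -1.06978807e-04]), 'tcp_pos': array([0.19100051, 0.48862944, 0.24004419]), 'orientation': array([-5.82131230e-01, -3.08666879e+00,  2.26316346e-03]), 'contact_force': array([ 0.00347422,  0.80754268, -0.31781646]), 'torque': array([-0.00034306,  0.00691025, -0.01029893]), 'grip_force': 0.0, 'width': 0.09192672394336492}
top [[403.16577973   0.         319.31711618]
 [  0.         403.16577973 203.96119158]
 [  0.           0.           1.        ]] [[ 0.0057665  -0.99967024 -0.02502334]
 [-0.98422233 -0.00124851 -0.17693177]
 [ 0.17684219  0.02564881 -0.98390496]] [0.00658911 0.56021224 0.83200715]
side [[520.95165461   0.         325.63530074]
 [  0.         520.95165461 194.04913824]
 [  0.           0.           1.        ]] [[ 0.71875106 -0.69513713 -0.01346432]
 [-0.39713776 -0.39457907 -0.82860663]
 [ 0.5706825   0.60090908 -0.55966933]] [-0.38347591  0.31462729  1.11521079]
```

View pics/top0.png

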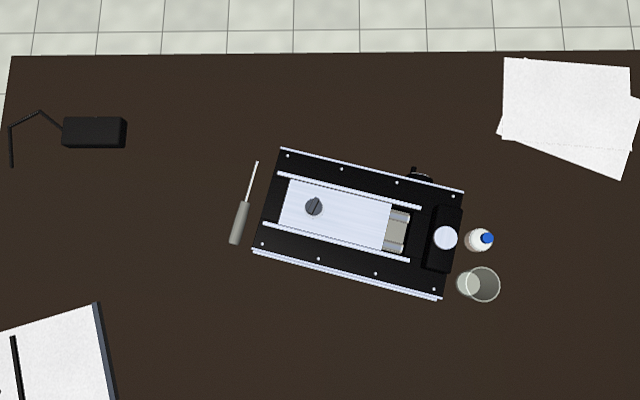

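View pics/side0.png

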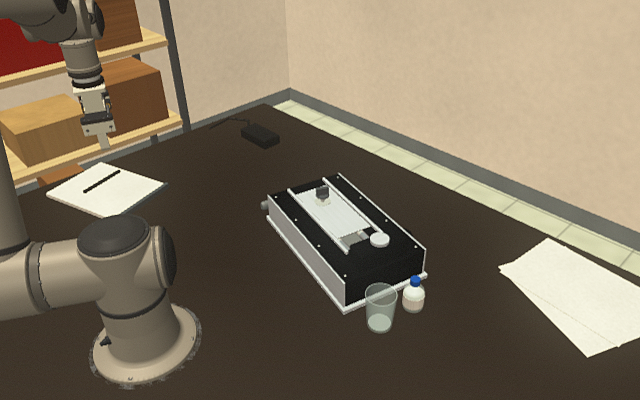

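```bash
cat > h.py <<'E'
import numpy as np,cv2
from scipy.spatial.transform import Rotation as Ro
def ray(d,px,z):
    """world points of pixels at height z"""
    px=np.atleast_2d(px).astype(float); c=np.c_[px,np.ones(len(px))]@np.linalg.inv(d["K"]).T
    w=c@d["R"]; o=-d["R"].T@d["t"]
    return o+w*((z-o[2])/w[:,2])[:,None]
E
python3 - <<'E'
from h import *
d=dict(np.load("top0.npz"))
dk=ray(d,[(281,148),(464,191),(442,299),(253,249)],.085); print("deck",dk.round(4))
print("deck c",dk.mean(0))
r=ray(d,[(278,173),(421,208),(263,223),(410,260)],.093);print("rails",r.round(4))
c=ray(d,[(289,179),(392,203),(381,250),(278,222)],.088);print("cover",c.round(4),c.mean(0))
print("wing",ray(d,[(314,206)],.121))
for v in (dk[0]-dk[1],dk[3]-dk[2],r[0]-r[1],r[2]-r[3],c[0]-c[1],c[3]-c[2]): print(np.degrees(np.arctan2(v[1],v[0])))
im=cv2.resize(d["image"][150:290,240:500],None,fx=3,fy=3,interpolation=cv2.INTER_CUBIC); cv2.imwrite("pics/crop0.png",im)
R=Ro.from_rotvec([-.582131,-3.08667,.00226]).as_matrix();print(R)
E
```

```text
deck [[ 0.6765  0.0911  0.085 ]
 [ 0.5818 -0.2951  0.085 ]
 [ 0.3611 -0.2388  0.085 ]
 [ 0.4592  0.1442  0.085 ]]
deck c [ 0.51967017 -0.07463884  0.085     ]
rails [[ 0.6189  0.0952  0.093 ]
 [ 0.5443 -0.2024  0.093 ]
 [ 0.5123  0.1238  0.093 ]
 [ 0.4378 -0.1762  0.093 ]]
cover [[ 0.607   0.0722  0.088 ]
 [ 0.5556 -0.1439  0.088 ]
 [ 0.458  -0.119   0.088 ]
 [ 0.5151  0.0934  0.088 ]] [ 0.53393613 -0.0243334   0.088     ]
wing [[0.54325968 0.01737537 0.121     ]]
76.2217157901216
75.64840348271069
75.92896066410785
76.06108085535652
76.60564541206533
74.94313759495682
[[-9.31306929e-01  3.64234564e-01 -7.65807692e-04]
 [ 3.64235295e-01  9.31306022e-01 -1.31993280e-03]
 [ 2.32436167e-04 -1.50819675e-03 -9.99998836e-01]]
```

View pics/crop0.png

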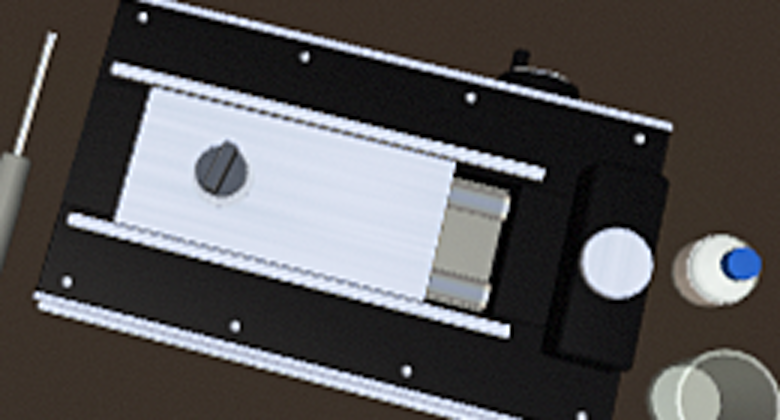

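Call:
play_rows --rows '[[60,[0.073,-0.098,0],0],[60,[0.073,-0.098,0],0],[60,[0.073,-0.098,0],0],[60,[0.073,-0.098,0],0],[60,[0.073,-0.098,0],0],[60,[0.073,-0.098,0],0],[60,[0.073,-0.098,0],0],[60,[0.073,-0.098,0],0],[60,[0.073,-0.098,0],0],[60,[0.073,-0.098,0],0],[60,[0.073,-0.098,0],0],[60,[0.073,-0.098,0],0]]'

```text
clock: 1.1
tcp_pos: [0.4546, 0.1344, 0.2406]
orientation: [-0.582, -3.087, -0.0]
contact_force: [0.6, 1.3, -0.0]
width: 0.0601
grip_force: 0.0
```

Call:
play_rows --rows '[[60,[0.073,-0.098,0],0],[60,[0.073,-0.098,0],0],[60,[0.073,-0.098,0],0],[60,[0,0,0],0]]'

```text
clock: 1.43
tcp_pos: [0.5227, 0.043, 0.24]
orientation: [0.589, 3.084, -0.003]
contact_force: [-0.4, -0.5, -0.5]
width: 0.0602
grip_force: 0.0
```

Run:
```python
from cell import env
from h import *
s=env.observe(); d=env.snapshot("wrist"); print(s["clock"],s["q"],s["tcp_pos"],s["orientation"],s["contact_force"],s["width"]); print(d["K"],d["T_tool_cam"])
d["tcp"]=s["tcp_pos"];d["rv"]=s["orientation"];np.savez("w1.npz",**d);cv2.imwrite("pics/w1.png",d["image"])
```

```text
1.4333 [-0.06295277  0.34108252  1.52756372 -0.00192171  1.27166223 -1.25575876] [0.52270156 0.04304308 0.24000707] [ 5.89063026e-01  3.08433934e+00 -2.60741388e-03] [-0.38736831 -0.49905678 -0.47889831] 0.060159472424143115
[[318.42904135   0.         319.28617461]
 [  0.         318.42904135 201.01180494]
 [  0.           0.           1.        ]] [[-1.88914490e-04 -9.64588171e-01 -2.63760544e-01  7.02186864e-02]
 [ 9.99999948e-01 -2.50658546e-04  2.00438575e-04 -3.17722009e-06]
 [-2.59454513e-04 -2.63760492e-01  9.64588169e-01 -1.44630543e-01]
 [ 0.00000000e+00  0.00000000e+00  0.00000000e+00  1.00000000e+00]]
```

View pics/w1.png

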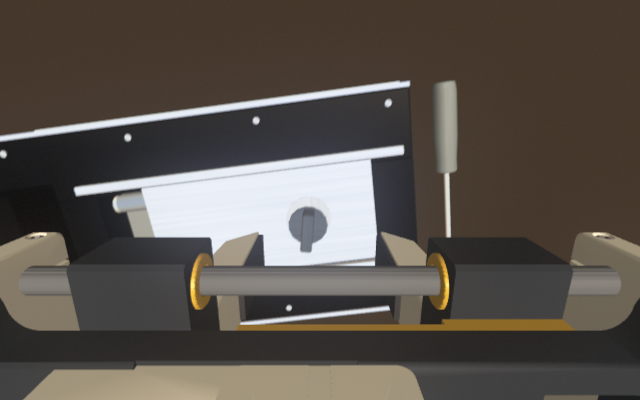

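Run:
```python
from h import *
d=dict(np.load("w1.npz")); im=d["image"][190:265,260:360]
cv2.imwrite("pics/c1.png",cv2.resize(im,None,fx=7,fy=7,interpolation=cv2.INTER_CUBIC))
```

```text
(no output)
```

View pics/c1.png

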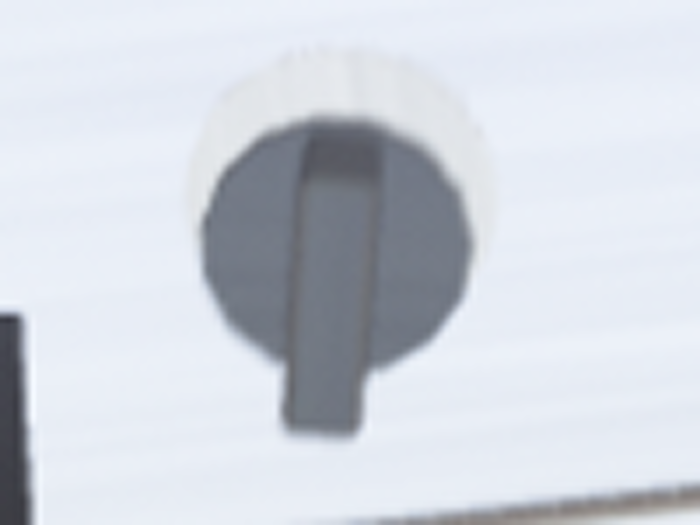

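```bash
cat >> h.py <<'E'
def wcam(d):
    """wrist picture -> world camera R,t"""
    T=np.eye(4);T[:3,:3]=Ro.from_rotvec(d["rv"]).as_matrix();T[:3,3]=d["tcp"]
    M=np.linalg.inv(T@d["T_tool_cam"]); return dict(K=d["K"],R=M[:3,:3],t=M[:3,3])
E
python3 - <<'E'
from h import *
d=dict(np.load("w1.npz")); c=wcam(d)
w=ray(c,np.array([(303,180),(380,180),(360,435),(285,432)])/7+[260,190],.132); print(w.round(4),w.mean(0))
v=(w[0]+w[1]-w[2]-w[3]); print("wing ang",np.degrees(np.arctan2(v[1],v[0])))
r=ray(c,[(75,191),(403,152)],.093);v=r[1]-r[0];print("rail",np.degrees(np.arctan2(v[1],v[0])),r)
r=ray(c,[(0,139),(410,84)],.085);v=r[1]-r[0];print("deck",np.degrees(np.arctan2(v[1],v[0])))
y=Ro.from_rotvec(d["rv"]).as_matrix()[:,1];print("tool y",np.degrees(np.arctan2(y[1],y[0])), "range",d["range_z"][230,308])
E
```

```text
[[0.5287 0.0262 0.132 ]
 [0.5321 0.0347 0.132 ]
 [0.5617 0.0202 0.132 ]
 [0.558  0.0118 0.132 ]] [0.5451076  0.02323045 0.132     ]
wing ang 153.7863325542221
rail 75.17650345922306 [[ 0.43786143 -0.17106692  0.093     ]
 [ 0.51680968  0.12724482  0.093     ]]
deck 75.63134819884509
tool y 68.37505926292144 range 0.26791558
```

Call:
play_rows --rows '[[60,[0.04,-0.042,-0.08],-0.013],[60,[0.04,-0.042,-0.08],-0.013],[60,[0,0,-0.07],0],[60,[0,0,0],0],[60,[0,0,0],0]]'

```text
clock: 1.9
tcp_pos: [0.5425, 0.0237, 0.171]
orientation: [-0.706, -3.058, 0.0]
contact_force: [0.5, 0.1, 0.8]
width: 0.0601
grip_force: 0.0
```

Run:
```python
from cell import env
from h import *
s=env.observe(); d=env.snapshot("wrist"); y=Ro.from_rotvec(s["orientation"]).as_matrix()[:,1]
print(s["clock"],s["tcp_pos"],np.degrees(np.arctan2(y[1],y[0])),s["contact_force"])
d["tcp"]=s["tcp_pos"];d["rv"]=s["orientation"];np.savez("w2.npz",**d);cv2.imwrite("pics/w2.png",d["image"])
```

```text
1.9 [0.54249295 0.02367681 0.17104955] 64.00575749192835 [0.47506025 0.09832063 0.81846803]
```

View pics/w2.png

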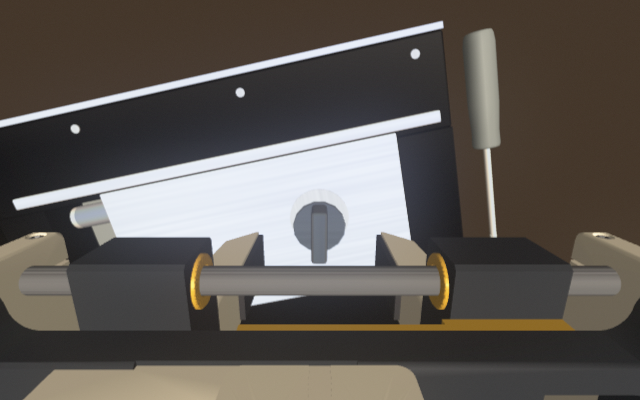

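Run:
```python
from h import *
d=dict(np.load("w2.npz")); c=wcam(d)
print(ray(c,[(319,263),(319,214)],.132)); print(ray(c,[(319,225.5)],.110))
g=cv2.cvtColor(d["image"],cv2.COLOR_BGR2GRAY); print(g[195:270,319].tolist())
print(ray(c,[(15,206),(439,117)],.093))
```

```text
[[0.56079624 0.01460533 0.132     ]
 [0.53167791 0.02881891 0.132     ]]
[[0.54527692 0.02214542 0.11      ]]
[227, 228, 228, 230, 230, 227, 187, 123, 110, 104, 92, 89, 91, 91, 90, 90, 90, 95, 107, 117, 119, 118, 119, 118, 117, 118, 118, 118, 118, 118, 118, 118, 117, 117, 116, 117, 117, 116, 116, 116, 116, 116, 117, 117, 117, 116, 116, 115, 116, 116, 116, 115, 116, 115, 115, 115, 114, 115, 114, 115, 114, 114, 114, 115, 114, 113, 113, 113, 156, 217, 192, 94, 83, 98, 107]
[[ 0.44009909 -0.17301171  0.093     ]
 [ 0.51647261  0.12654805  0.093     ]]
```

Call:
play_rows --rows '[[50,[0.01,-0.005,-0.05],0],[40,[0,0,-0.05],0],[30,[0,0,-0.048],0],[20,[0,0,0],0],[0,[0,0,0],0],[0,[0,0,0],0],[0,[0,0,0],0],[0,[0,0,0],0],[0,[0,0,0],0]]'

```text
clock: 2.7
tcp_pos: [0.5472, 0.0213, 0.1285]
orientation: [0.707, 3.059, 0.001]
contact_force: [-0.4, 0.3, 3.8]
width: 0.0098
grip_force: 30.0
```

Call:
play_rows --rows '[[0,[0,0,0],0.016],[0,[0,0,0],0.016],[0,[0,0,0],0.016],[0,[0,0,0],0.016],[0,[0,0,0],0],[0,[0,0,0],0]]'

```text
clock: 3.2
tcp_pos: [0.5473, 0.0216, 0.1282]
orientation: [0.399, 3.114, 0.001]
contact_force: [0.2, 2.3, 4.8]
width: 0.0097
grip_force: 30.0
```

```bash
cat > o.py <<'E'
from cell import env
from h import *
s=env.observe(); y=Ro.from_rotvec(s["orientation"]).as_matrix()[:,1]; u=np.array([.2453,.9694])
print("t",s["clock"],s["tcp_pos"].round(4),"yaw",np.degrees(np.arctan2(y[1],y[0])).round(2),"F",s["contact_force"].round(2),"F along +y_i",(u@s["contact_force"][:2]).round(2),"M",s["torque"].round(3),"w",s["width"],"q6",s["q"][5].round(2))
E
python3 o.py
```

```text
t 3.2 [0.5473 0.0216 0.1282] yaw 75.39 F [0.15 2.26 4.79] F along +y_i 2.23 M [ 0.479 -0.102  0.055] w 0.009667639251459581 q6 -1.42
```

Call:
play_rows --rows '[[0,[-0.0041,-0.0162,0],0],[0,[-0.0041,-0.0162,0],0],[0,[-0.0041,-0.0162,0],0],[0,[-0.0041,-0.0162,0],0],[0,[-0.0041,-0.0162,0],0],[0,[-0.0041,-0.0162,0],0],[0,[-0.0041,-0.0162,0],0],[0,[-0.0041,-0.0162,0],0],[0,[-0.0041,-0.0162,0],0],[0,[0,0,0],0]]'

```text
clock: 4.03
tcp_pos: [0.5356, -0.0238, 0.1274]
orientation: [0.398, 3.116, -0.001]
contact_force: [2.2, -2.2, 4.3]
width: 0.0099
grip_force: 30.0
```

```bash
python3 o.py
```

```text
t 4.0333 [ 0.5356 -0.0238  0.1274] yaw 75.45 F [ 2.16 -2.25  4.3 ] F along +y_i -1.65 M [-0.389 -0.397 -0.   ] w 0.009869268946488163 q6 -1.5
```

Call:
play_rows --rows '[[0,[-0.0008,-0.0032,0],0],[0,[-0.0008,-0.0032,0],0],[0,[-0.0008,-0.0032,0],0],[0,[-0.0008,-0.0032,0],0],[0,[-0.0008,-0.0032,0],0],[0,[-0.0008,-0.0032,0],0],[0,[-0.0008,-0.0032,0],0],[0,[-0.0008,-0.0032,0],0]]'

```text
clock: 4.7
tcp_pos: [0.5339, -0.0302, 0.1274]
orientation: [0.397, 3.116, 0.0]
contact_force: [4.5, 1.3, 4.7]
width: 0.0099
grip_force: 30.0
```

```bash
python3 o.py
```

```text
t 4.7 [ 0.5339 -0.0302  0.1274] yaw 75.48 F [4.54 1.27 4.73] F along +y_i 2.35 M [ 0.281 -0.902  0.039] w 0.00986467428885133 q6 -1.52
```

Call:
play_rows --rows '[[0,[0.0,-0.0032,0],0],[0,[0.0,-0.0032,0],0],[0,[-0.0004,-0.0032,0],0],[0,[-0.0008,-0.0032,0],0],[0,[-0.0008,-0.0032,0],0]]'

```text
clock: 5.12
tcp_pos: [0.5328, -0.035, 0.1272]
orientation: [-0.397, -3.116, -0.0]
contact_force: [2.4, 1.5, 4.3]
width: 0.0099
grip_force: 30.0
```

```bash
python3 o.py
```

```text
t 5.1167 [ 0.5328 -0.035   0.1272] yaw 75.48 F [2.43 1.55 4.26] F along +y_i 2.09 M [ 0.361 -0.538 -0.   ] w 0.009877553833531533 q6 -1.53
```

Call:
play_rows --rows '[[0,[-0.0006,-0.0032,0],0],[0,[-0.0006,-0.0032,0],0],[0,[-0.0006,-0.0032,0],0],[0,[-0.0006,-0.0032,0],0],[0,[-0.0006,-0.0032,0],0]]'

```text
clock: 5.53
tcp_pos: [0.5317, -0.0397, 0.1272]
orientation: [-0.397, -3.115, -0.0]
contact_force: [1.3, 2.7, 4.4]
width: 0.01
grip_force: 30.0
```

```bash
python3 o.py
```

```text
t 5.5333 [ 0.5317 -0.0397  0.1272] yaw 75.48 F [1.25 2.68 4.38] F along +y_i 2.9 M [ 0.472 -0.206  0.005] w 0.0099902400285026 q6 -1.54
```

Call:
play_rows --rows '[[0,[-0.0008,-0.0032,0],0],[0,[-0.0008,-0.0032,0],0],[0,[-0.0008,-0.0032,0],0],[0,[-0.0008,-0.0032,0],0],[0,[-0.0008,-0.0032,0],0]]'

```text
clock: 5.95
tcp_pos: [0.5305, -0.0445, 0.1271]
orientation: [-0.397, -3.115, -0.001]
contact_force: [1.4, 4.8, 5.3]
width: 0.0099
grip_force: 30.0
```

```bash
python3 o.py
```

```text
t 5.95 [ 0.5305 -0.0445  0.1271] yaw 75.48 F [1.38 4.8  5.35] F along +y_i 4.99 M [ 1.022 -0.363 -0.037] w 0.009914408049247644 q6 -1.55
```

Call:
play_rows --rows '[[0,[-0.0008,-0.0032,0],0],[0,[-0.0008,-0.0032,0],0]]'

```text
clock: 6.12
tcp_pos: [0.5304, -0.0448, 0.1272]
orientation: [-0.398, -3.116, -0.005]
contact_force: [3.3, 12.9, 5.2]
width: 0.0096
grip_force: 30.0
```

```bash
python3 o.py
```

```text
t 6.1167 [ 0.5304 -0.0448  0.1272] yaw 75.44 F [ 3.34 12.89  5.18] F along +y_i 13.31 M [ 2.348 -0.702  0.035] w 0.009555640455411352 q6 -1.55
```

Call:
play_rows --rows '[[0,[0.0012,0.0048,0],0],[0,[0,0,-0.0033],0],[0,[0,0,-0.0033],0],[0,[0,0,-0.0033],0]]'

```text
clock: 6.45
tcp_pos: [0.5305, -0.0444, 0.1243]
orientation: [-0.397, -3.115, -0.002]
contact_force: [1.5, 4.8, 5.4]
width: 0.0096
grip_force: 30.0
```

```bash
python3 o.py
```

```text
t 6.45 [ 0.5305 -0.0444  0.1243] yaw 75.48 F [1.46 4.79 5.44] F along +y_i 5.0 M [ 0.945 -0.222 -0.057] w 0.009602324901246108 q6 -1.55
```

Call:
play_rows --rows '[[0,[0,0,-0.0033],0],[0,[0,0,-0.0033],0],[0,[0,0,-0.0033],0]]'

```text
clock: 6.7
tcp_pos: [0.5305, -0.0444, 0.1215]
orientation: [-0.397, -3.116, -0.002]
contact_force: [0.4, 5.5, 7.2]
width: 0.0096
grip_force: 30.0
```

```bash
python3 o.py
```

```text
t 6.7 [ 0.5305 -0.0444  0.1215] yaw 75.48 F [0.36 5.49 7.23] F along +y_i 5.41 M [ 0.92  -0.139  0.026] w 0.009630539932895222 q6 -1.55
```

Call:
play_rows --rows '[[0,[0,0,-0.0033],0],[0,[0,0,-0.0033],0],[0,[0,0,-0.0033],0]]'

```text
clock: 6.95
tcp_pos: [0.5305, -0.0444, 0.1187]
orientation: [-0.397, -3.116, -0.002]
contact_force: [0.3, 5.3, 8.8]
width: 0.0096
grip_force: 30.0
```

```bash
python3 o.py
```

```text
t 6.95 [ 0.5305 -0.0444  0.1187] yaw 75.48 F [0.35 5.29 8.81] F along +y_i 5.21 M [ 0.959 -0.102 -0.04 ] w 0.009619867011678026 q6 -1.55
```

Call:
play_rows --rows '[[0,[0,0,-0.0033],0],[0,[0,0,-0.0033],0]]'

```text
clock: 7.12
tcp_pos: [0.5308, -0.0445, 0.1181]
orientation: [0.397, 3.116, 0.001]
contact_force: [-5.1, 6.9, 27.8]
width: 0.0094
grip_force: 30.0
```

```bash
python3 o.py
```

```text
t 7.1167 [ 0.5308 -0.0445  0.1181] yaw 75.49 F [-5.05  6.92 27.82] F along +y_i 5.47 M [ 1.138  1.009 -0.036] w 0.009358196974794657 q6 -1.55
```

Call:
play_rows --rows '[[0,[0,0,0.002],0]]'

```text
clock: 7.2
tcp_pos: [0.5306, -0.0444, 0.1183]
orientation: [-0.397, -3.116, -0.001]
contact_force: [-0.0, 5.6, 9.9]
width: 0.0099
grip_force: 30.0
```

```bash
python3 o.py
python3 - <<'E'
from cell import env
from h import *
s=env.observe(); d=env.snapshot("wrist")
d["tcp"]=s["tcp_pos"];d["rv"]=s["orientation"];np.savez("w3.npz",**d);cv2.imwrite("pics/w3.png",d["image"])
for f in("w2.npz","w3.npz"):
    e=dict(np.load(f)); c=wcam(e); v,u=np.mgrid[195:262,200:420]
    z=e["range_z"][195:262,200:420]; k=z>0
    P=(np.c_[u[k],v[k],np.ones(k.sum())]@np.linalg.inv(e["K"]).T)*z[k][:,None]
    W=(P-c["t"])@c["R"]; H=np.full(z.shape,np.nan);H[k]=W[:,2]
    print(f);print((H[::5,::10]*1000).round(0).astype(int))
E
```

```text
t 7.2 [ 0.5306 -0.0444  0.1183] yaw 75.49 F [-0.05  5.61  9.86] F along +y_i 5.42 M [1.009 0.07  0.054] w 0.00990400385657499 q6 -1.55
w2.npz
[[ 89  89  88  89  88  88  89  89  89  89  88  89  88  89  88  88  89  90
   90  89  89  86]
 [ 89  89  88  88  88  89  89  89  88  88  90  88  90  89  89  89  89  89
   89  89  90  85]
 [ 89  89  88  88  89  88  90  89  88  88  89 111 116 109  91  89  89  89
   88  89  89  86]
 [ 89  88  89  89  88  88  88  89  89  89 110 111 127 111  89  89  88  88
   89  89  88  86]
 [ 89  88  90  88  89  88  89  88  89  89 110 110 132 110 111  90  89  88
   88  89  88  87]
 [ 88  89  88  89  88  89  89  90  89  89 111 111 133 111 110  89  88  89
   90  89  89  86]
 [ 88  89  88  90  88  90  88  90  90  88 110 111 133 111 110  88  89  89
   89  89  89  86]
 [ 89  90  88  88  90  89  89  88  89  89 112 109 133 111 111  89  89  88
   90  88  88  87]
 [ 89  88  88  90  89 162 159  89  88  88 110 111 132 110 111  89  90  89
  158 163  89  86]
 [230 229  90 169 169 170 165  89  88  90 110 111 133 111  89  89  88  89
  166 169 169  88]
 [236 229  89 175 176 174 16
[... 6419 characters left out ...]
  133
                   189                  188                  189
                   188                  188                  188
                   188]
 [                 191                  191                  190
                   190                  191                  191
                   190                  191                  191
                   191                  139                  121
                   122                  127                  138
                   191                  190                  190
                   191                  191                  191
                   192]]<stdin>:10: RuntimeWarning: invalid value encountered in cast
```

View pics/w3.png

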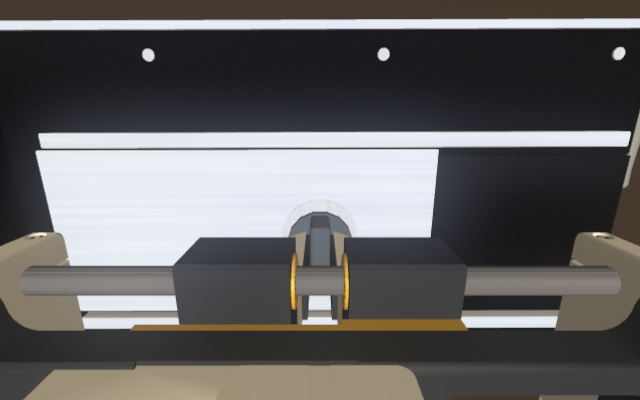

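Call:
play_rows --rows '[[0,[0,0,0],-0.02],[0,[0,0,0],-0.02],[0,[0,0,0],-0.02],[0,[0,0,0],-0.02]]'

```text
clock: 7.58
tcp_pos: [0.5305, -0.0449, 0.1182]
orientation: [-0.789, -3.041, 0.0]
contact_force: [-3.1, 3.0, 16.0]
width: 0.0099
grip_force: 30.0
```

```bash
python3 o.py
```

```text
t 7.5833 [ 0.5305 -0.0449  0.1182] yaw 60.92 F [-3.14  3.   16.02] F along +y_i 2.13 M [0.531 0.468 0.006] w 0.009914377828938144 q6 -1.29
```

Call:
play_rows --rows '[[0,[0,0,0.001],-0.02],[0,[0,0,0.001],-0.02],[0,[0,0,0],-0.02],[0,[0,0,0],-0.02],[0,[0,0,0],-0.02],[0,[0,0,0],-0.02],[0,[0,0,0],-0.02]]'

```text
clock: 8.17
tcp_pos: [0.5299, -0.0455, 0.1182]
orientation: [-1.432, -2.795, 0.002]
contact_force: [-3.3, 0.0, 11.8]
width: 0.0099
grip_force: 30.0
```

```bash
python3 o.py
```

```text
t 8.1667 [ 0.5299 -0.0455  0.1182] yaw 35.73 F [-3.32  0.03 11.85] F along +y_i -0.78 M [-0.027  0.648  0.02 ] w 0.009875366743674391 q6 -0.85
```

Call:
play_rows --rows '[[0,[0,0,0],-0.022],[0,[0,0,0],-0.022],[0,[0,0,0],-0.022],[0,[0,0,0],-0.022],[0,[0,0,0],-0.022],[0,[0,0,0],-0.022]]'

```text
clock: 8.67
tcp_pos: [0.5292, -0.0457, 0.1182]
orientation: [-1.977, -2.439, 0.005]
contact_force: [-6.0, -0.4, 14.3]
width: 0.0099
grip_force: 30.0
```

```bash
python3 o.py
```

```text
t 8.6667 [ 0.5292 -0.0457  0.1182] yaw 11.96 F [-6.01 -0.44 14.26] F along +y_i -1.9 M [-0.242  1.153  0.037] w 0.009875931157919392 q6 -0.44
```

Call:
play_rows --rows '[[0,[-0.002,-0.001,0],-0.022],[0,[-0.002,-0.001,0],-0.022],[0,[0,0,0],-0.022],[0,[0,0,0],-0.022],[0,[0,0,0],-0.022],[0,[0,0,0],-0.022],[0,[0,0,0],-0.013],[0,[0,0,0],0]]'

```text
clock: 9.33
tcp_pos: [0.5281, -0.0459, 0.1182]
orientation: [-2.476, -1.931, 0.004]
contact_force: [-4.2, 0.5, 14.5]
width: 0.01
grip_force: 30.0
```

```bash
python3 o.py
```

```text
t 9.3333 [ 0.5281 -0.0459  0.1182] yaw -14.09 F [-4.24  0.55 14.47] F along +y_i -0.51 M [0.091 0.997 0.044] w 0.009980919856534666 q6 0.02
```

Call:
play_rows --rows '[[0,[0,0,0.003],0],[0,[0,0,0.002],0],[0,[0,0,0],0]]'

```text
clock: 9.58
tcp_pos: [0.5281, -0.0458, 0.1192]
orientation: [-2.473, -1.934, 0.005]
contact_force: [-4.1, 1.8, 9.7]
width: 0.0097
grip_force: 30.0
```

```bash
python3 o.py
```

```text
t 9.5833 [ 0.5281 -0.0458  0.1192] yaw -13.96 F [-4.09  1.79  9.67] F along +y_i 0.73 M [ 0.051  0.646 -0.034] w 0.009689183173337503 q6 0.01
```

Rises with the spring; release and retreat.

Call:
play_rows --rows '[[0,[0,0,0.003],0],[40,[0,0,0],0],[40,[0,0,0],0],[40,[0,0,0],0],[40,[0,0,0],0],[40,[0,0,0.05],0],[40,[0,0,0.1],0],[40,[0,0,0.1],0],[40,[0,0,0],0],[40,[0,0,0],0]]'

```text
clock: 10.42
tcp_pos: [0.5304, -0.0459, 0.1963]
orientation: [2.473, 1.933, 0.003]
contact_force: [-0.1, -1.2, -0.2]
width: 0.0396
grip_force: 0.0
```

```bash
python3 o.py
python3 - <<'E'
from cell import env
from h import *
s=env.observe(); d=env.snapshot("wrist")
d["tcp"]=s["tcp_pos"];d["rv"]=s["orientation"];np.savez("w4.npz",**d);cv2.imwrite("pics/w4.png",d["image"])
c=wcam(d); z=d["range_z"];v,u=np.nonzero(z>0)
P=(np.c_[u,v,np.ones(len(u))]@np.linalg.inv(d["K"]).T)*z[v,u][:,None]
W=(P-c["t"])@c["R"]
m=(np.hypot(W[:,0]-.529,W[:,1]+.046)<.02)&(W[:,2]<.14)
h,b=np.histogram(W[m,2]*1000,bins=np.arange(86,140,1)); print([(int(x),int(n)) for x,n in zip(b,h) if n>5])
E
```

```text
t 10.4167 [ 0.5304 -0.0459  0.1963] yaw -13.97 F [-0.06 -1.19 -0.22] F along +y_i -1.17 M [-0.043  0.106 -0.052] w 0.03960171176440933 q6 0.01
[(88, 74), (89, 117), (90, 39), (101, 10), (102, 32), (103, 245), (104, 572), (105, 157), (109, 7), (112, 6), (116, 6), (118, 6), (122, 6), (124, 47), (125, 200), (126, 304), (127, 74)]
```

View pics/w4.png

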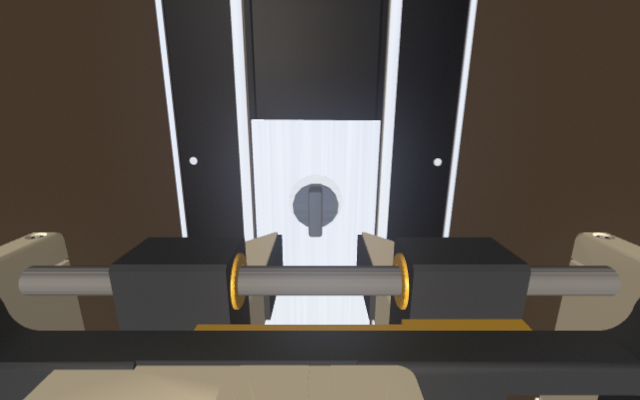

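```bash
python3 -c "
from cell import env
print(env.hand_in())"
```

```text
the job is handed in; nothing more can be done
None
```

The battery bay is closed: the cover is home against its stop, the stud is pressed in and turned a quarter turn clockwise, and it stayed about 6.6 mm in after release. The job was handed in at about 10.5 s with the arm clear and peak forces of roughly 11 N on the stop and 19 N on the stud floor. No verdict came back on hand-in.

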